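# Shim the rocking corner of a sampler plate

## Task

The white plate that carries the black vial carousel rocks on its feet. Press down on its corners one at a time until you find the one that sinks and springs back, pressing that corner right down to its stop; then press the orange shim tab beside that corner down until it lies flat. Use the fingertips only: leave the other three tabs standing, do not shift or lift the plate or any other thing on the bench, and finish clear of everything.

Things in the scene. Friction and masses are not known exactly. Their poses are not given: they have to be found in the camera images.
- bed: fixed grey levelling bed, 250 (x) x 270 (y) x 6 mm, turned by up to 0.3 rad; origin at the centre of its underside, on the bench; x away from the robot, y left, z up. Four feet at (+-62, +-100) mm on it carry the plate. On the -x side of each foot is an orange shim tab, its centre line 38 mm from the foot's centre towards -x, hinged 22 mm to the right (-y) of it.
- plate: white plate, about 2.5 kg, loose on the four feet: deck 180 x 136 x 12 mm with a black vial carousel (top 82 mm above the bench) and four corner lugs 36 mm wide (x) out to y = +-122 mm. Origin at the centre of its underside, 36 mm above the bench; axes as the bed's. Three corners are firm; one, any of them, yields at about 4 N, sinks 6 mm onto its stop by about 7 N, and springs back.
- corner_near_left (a point): black dot on top of the plate's near left corner lug, straight above its foot, 48 mm above the bench: the place to press
- corner_far_left (a point): black dot on top of the plate's far left corner lug, straight above its foot, 48 mm above the bench: the place to press
- corner_far_right (a point): black dot on top of the plate's far right corner lug, straight above its foot, 48 mm above the bench: the place to press
- corner_near_right (a point): black dot on top of the plate's near right corner lug, straight above its foot, 48 mm above the bench: the place to press
- shim_1 (a joint): angle of one of the orange shim tabs (which corner it is at changes from run to run): 0 = flat, top 48 mm above the bench, level with the corner; 0.52 to 0.6 rad at the start = standing up. Tab 26 mm wide (bed x), 44 mm long, 5 mm thick; hinge along the bed's x at its right (-y) end, free left end up to 73 mm high. Stays where left; takes 5 to 12 N, 32 mm from the hinge, to turn
- shim_2 (a joint): angle of one of the orange shim tabs (which corner it is at changes from run to run): 0 = flat, top 48 mm above the bench, level with the corner; 0.52 to 0.6 rad at the start = standing up. Tab 26 mm wide (bed x), 44 mm long, 5 mm thick; hinge along the bed's x at its right (-y) end, free left end up to 73 mm high. Stays where left; takes 5 to 12 N, 32 mm from the hinge, to turn
- shim_3 (a joint): angle of one of the orange shim tabs (which corner it is at changes from run to run): 0 = flat, top 48 mm above the bench, level with the corner; 0.52 to 0.6 rad at the start = standing up. Tab 26 mm wide (bed x), 44 mm long, 5 mm thick; hinge along the bed's x at its right (-y) end, free left end up to 73 mm high. Stays where left; takes 5 to 12 N, 32 mm from the hinge, to turn
- shim_4 (a joint): angle of one of the orange shim tabs (which corner it is at changes from run to run): 0 = flat, top 48 mm above the bench, level with the corner; 0.52 to 0.6 rad at the start = standing up. Tab 26 mm wide (bed x), 44 mm long, 5 mm thick; hinge along the bed's x at its right (-y) end, free left end up to 73 mm high. Stays where left; takes 5 to 12 N, 32 mm from the hinge, to turn
- vial_a: amber sample vial, 22 mm across, 45 mm tall, upright on the bench left of the bed; origin at the centre of its underside; a bystander
- vial_b: amber sample vial, 22 mm across, 45 mm tall, upright on the bench right of the bed; origin at the centre of its underside; a bystander
- wrench: steel wrench, 140 mm long, lying on the bench beyond the bed; a bystander
- solvent: glass bottle with blue cap, 70 mm across, 150 mm tall; origin at the centre of its underside; a bystander
- beaker: open glass beaker, 70 mm across, 85 mm tall; origin at the centre of its underside; a bystander
- carton: yellow box, 100 x 160 x 60 mm; origin at the centre of its underside; a bystander
- jar: white jar, 56 mm across, 70 mm tall; origin at the centre of its underside; a bystander

How it is judged:
On the way, in this order (a step that is already met when the one before it is completed fails the run):
1. the rocking corner is pressed down to its stop (it sinks by more than 3.5 mm) (z of any of corner_near_left, corner_far_left, corner_far_right, corner_near_right in the frame of bed below 0.0445 m), for 0.1 s.
2. the shim tab of the rocking corner is pressed flat (within 0.1 rad) (value of joint shim_3 below 0.1 rad), for 0.2 s.
At the end, for the whole second after the job is handed in: The rocking corner's shim tab lies flat (within 0.1 rad), the other three tabs still stand up (above 0.35 rad), and the plate rests level, all corners within 2.5 mm of their height, within 10 mm of where it was, at rest (value of joint shim_3 below 0.1 rad and value of joint each of shim_1, shim_2, shim_4 above 0.35 rad and z of corner_near_left in the frame of bed between 0.0455 and 0.0505 m and z of corner_far_left in the frame of bed between 0.0455 and 0.0505 m and z of corner_far_right in the frame of bed between 0.0455 and 0.0505 m and z of corner_near_right in the frame of bed between 0.0455 and 0.0505 m and distance of plate from where it was at the start of the episode below 0.01 m and linear speed of plate below 0.01 m/s); the robot touches nothing.
It fails at once if another corner's shim tab is pressed down (below 0.35 rad) (value of joint any of shim_1, shim_2, shim_4 below 0.35 rad).
It fails at once if the plate is shifted or lifted by more than 10 mm (distance of plate from where it was at the start of the episode above 0.01 m).
It fails at once if a bystander is moved, lifted or knocked over (more than 20 mm, or a standing one tipped by more than 0.5 rad) (distance of any of vial_a, vial_b, wrench, solvent, beaker, carton, jar from where it was at the start of the episode above 0.02 m or angle between any of vial_a, vial_b, wrench, solvent, beaker, carton, jar's own z axis and vertical above 0.5 rad).
It also fails if it takes over 51 s, if anything falls off the work surface, if the arm or the gripper's body presses on something with over 40 N, if the wrist force passes 120 N, or if a joint passes its speed limit or range.

## Robot

A 6-joint arm with a two-finger parallel gripper is mounted at the origin on the work surface. World frame = base frame: x ahead of the robot, y to its left, z up, the work surface at z = 0. Lengths are in m, angles in rad, forces in N, time in s.
With the tool pointing down it reaches from about 0.35 to 0.725 m from the base axis. Payload 4.3 kg.
Tool frame: the origin (TCP) lies midway between the tips of the shut fingers; the grasp point (between the pads) lies 19 mm behind it; z points along the fingers, y is the line along which they close (so a half turn about z gives the same grasp; the last joint's range is limited). The gripper opens to 85 mm and grips with 20 to 120 N. Pads are 22 mm wide; open, the fingers measure 114 mm over their backs; the gripper's body (76 mm by 85 mm) begins 54 mm behind the grasp point. The pads swing forward as they close: fully open they stand 13 mm farther back than shut.
Start: joints at [1.103, 0.377, 0.081, 1.274, 0, 1.46], TCP at [0.201, 0.539, 0.231] pointing down, gripper open.
Joint ranges: [-2.72, 2.72], [-0.84, 1.66], [-1.02, 1.22], [-1.77, 2.12], [-1.37, 1.28], [-3.14, 3.14]. Speed limits (rad/s): [2.57, 2.57, 3.14, 3.14, 3.14, 3.14].

## Interface

Orientations are given as a rotation vector (axis times angle).
In Python, from plant import r gives the robot as it stands.
- The arm moves only by the shell command python3 -m handwheel 'ROWS'. ROWS is JSON, a list of rows, each a list of 7 numbers: the shift along the tool's x, y, z in units of 40 mm (1.0 is 40 mm), then the turn, a rotation vector about the tool's x, y, z in units of 6 degrees (1.0 is 6 degrees), then the finger opening in mm, from 0 to 85.4. A call has exactly 10 rows; each row is the pose to reach, as a shift and turn from the pose commanded when the call began, along the tool's axes at that moment; what a row does not reach only later rows make up. A row lasts 1/8 s, in which the tool goes at most 62.5 mm and 10.7 degrees, less where a joint would pass 70% of its speed; a pose out of reach is approached as far as the arm can. A call with a gripper value outside its range is refused whole. The fingers move at their own pace and stop on an object; the grip force is fixed at half the most. Time passes only in rows, so rows that repeat a pose let the fingers close, or fill a call up. It gives the time, the measured TCP pose, the force and the opening at its end, in the units of the state.
- r.get_state(): the state, without advancing time (a new reading comes with each control period).
- r.grab_frame(name): name is "scene" or "top"; returns the picture (400x640x3 uint8, red, green, blue); there is no depth.
- r.camera_info(name): a dict with "camera_matrix" (3x3 intrinsics, pixels), "D" ([k1, k2, p1, p2, k3] as OpenCV has them; the pictures are not rectified), "rvec" (rotation vector, rad) and "tvec" (3), from world to camera coordinates, as OpenCV has them. Camera axes: x right, y down, z forward; pixel columns grow to the right and rows downward; lengths in m; the calibration is good to about 2 mm. A picture is of the moment at which its call begins. camera_info takes no time and is no camera call.
- r.job_done(): hands the job in, once; it reports no verdict.
The state is a dict: "t": time; "qpos": joint angles; "qd": joint speeds; "tau": joint torques, N m; "tcp_pos": TCP position; "tool_rot": TCP orientation; "ft_force": force on the tool from outside, world axes, zero at the start; "torque": the same for the moment, N m; "grip_width": finger opening in m.
Only numpy, scipy, OpenCV 4.12 (cv2) and the standard library are available. Lean on these libraries where they do the work, as an engineer would, in place of code of your own. Each camera call takes 0.05 s, during which the arm holds its last target. There are 200 camera calls.

## Working session

There is one attempt and no reset: what is moved stays moved. The work goes in short steps, Python scripts to look and compute and a shell command to move; the robot and the scene stay as the last step left them, time stands still between calls to the robot, and variables do not carry over. Pictures are saved under pics/ and viewed, on a budget of 10 in all, crops included, one or two more only if the job needs it, and the job is handed in when it is done.

```bash
mkdir -p pics; ls
python3 - <<'E'
from plant import r
import cv2
s=r.get_state(); print({k:s[k] for k in ('t','tcp_pos','tool_rot','ft_force','grip_width')})
for n in ("scene","top"):
    cv2.imwrite(f"pics/{n}0.png",r.grab_frame(n)[:,:,::-1])
    c=r.camera_info(n); print({k:c[k] for k in c})
E
```

```text
pics
{'t': 0.0, 'tcp_pos': array([0.20107614, 0.53800795, 0.23035585]), 'tool_rot': array([-5.58973474e-01, -3.09087489e+00,  3.04268977e-03]), 'ft_force': array([ 0.59836291,  0.22115165, -0.9649359 ]), 'grip_width': 0.0852283814129763}
{'camera_matrix': array([[385.15085194,   0.        , 309.37257334],
       [  0.        , 385.15085194, 195.66365996],
       [  0.        ,   0.        ,   1.        ]]), 'D': array([0.01853665, 0.        , 0.        , 0.        , 0.        ]), 'rvec': array([ 1.27710429,  2.35578232, -0.8389335 ]), 'tvec': array([ 0.31019612, -0.32391924,  1.40276708])}
{'camera_matrix': array([[410.52473206,   0.        , 317.48995633],
       [  0.        , 410.52473206, 198.52170426],
       [  0.        ,   0.        ,   1.        ]]), 'D': array([-0.0191106,  0.       ,  0.       ,  0.       ,  0.       ]), 'rvec': array([ 2.11136455, -2.14476098,  0.1508361 ]), 'tvec': array([0.02270589, 0.58357863, 1.09328022])}
```

View pics/top0.png

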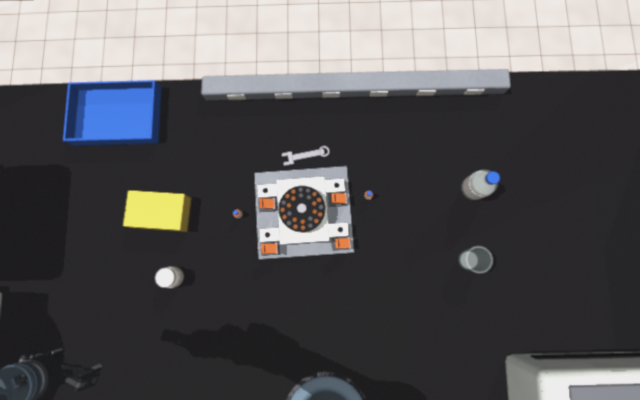

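View pics/scene0.png

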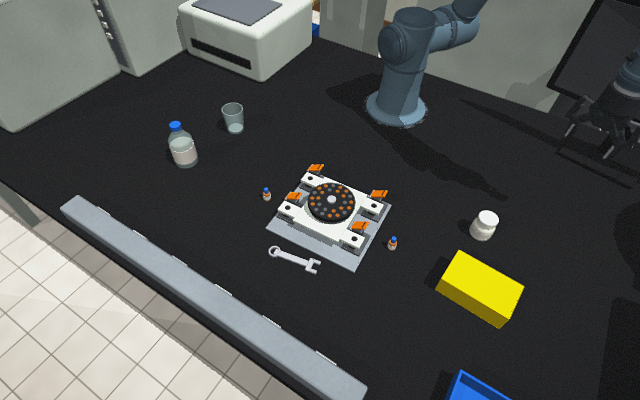

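The top view shows the lug dots near (265,190), (337,185), (340,229) and (267,235), with an orange tab on the near side of each. The bed is turned only slightly. The vials are at (238,213) and (369,195).

```bash
cat > h.py <<'E'
import numpy as np, cv2
from plant import r
from scipy.optimize import least_squares
from scipy.spatial.transform import Rotation as R
def cam(n):
    c=r.camera_info(n); return [np.array(c[k],float) for k in("camera_matrix","D","rvec","tvec")]
def proj(n,P):
    K,D,rv,tv=cam(n); return cv2.projectPoints(np.array(P,float).reshape(-1,1,3),rv,tv,K,D)[0][:,0]
def back(n,uv,z):
    K,D,rv,tv=cam(n); Rm=cv2.Rodrigues(rv)[0]
    p=cv2.undistortPoints(np.array(uv,float).reshape(-1,1,2),K,D)[:,0]
    d=np.c_[p,np.ones(len(p))]@Rm; c=-Rm.T@tv
    return c+d*((z-c[2])/d[:,2])[:,None]
def dots(n,im,guess,w=4):
    g=cv2.cvtColor(im,cv2.COLOR_RGB2GRAY).astype(float); out=[]
    for u,v in guess:
        u,v=int(round(u)),int(round(v)); p=g[v-w:v+w+1,u-w:u+w+1]
        m=np.clip(np.percentile(p,70)-40-p,0,None); yy,xx=np.mgrid[-w:w+1,-w:w+1]
        m*=(np.hypot(xx,yy)<=w)
        out.append((u+(m*xx).sum()/m.sum(),v+(m*yy).sum()/m.sum()))
    return np.array(out)
names=['NL','FL','FR','NR']
L=np.array([[-.062,.1],[.062,.1],[.062,-.1],[-.062,-.1]])
def tw(b,xy):
    c,s=np.cos(b[2]),np.sin(b[2]); return np.asarray(xy)@np.array([[c,s],[-s,c]])+b[:2]
E
python3 - <<'E'
from h import *
im=cv2.imread('pics/top0.png')[:,:,::-1]
d=dots('top',im,[(267,235),(265,190),(337,185),(340,229)],3)
P=back('top',d,.048)[:,:2]; print(d.round(1),P.round(4))
f=least_squares(lambda b:(tw(b,L)-P).ravel(),[.5,0,0]); b=f.x
print(b,(f.fun*1000).round(1))
# check against the scene camera
g=proj('scene',np.c_[tw(b,L),[.048]*4]); print('scene pred',g.round(1))
im2=cv2.imread('pics/scene0.png')[:,:,::-1]
d2=dots('scene',im2,g,5); P2=back('scene',d2,.048)[:,:2]; print('scene',d2.round(1),P2.round(4)-tw(b,L))
a=cv2.resize(im[155:270,235:385],None,fx=4,fy=4,interpolation=cv2.INTER_CUBIC)
cc=cv2.resize(im2[150:280,250:410],None,fx=4,fy=4,interpolation=cv2.INTER_CUBIC)
for q in (d-[235,155])*4+2: cv2.circle(a,(int(q[0]),int(q[1])),10,(0,255,0),1)
cv2.imwrite('pics/crop.png',cv2.hconcat([a,cv2.resize(cc,(a.shape[1],a.shape[0]))])[:,:,::-1][:, :] if 0 else cv2.resize(cv2.vconcat([a,cv2.resize(cc,(a.shape[1],488))]),(600,948))[:600,:,::-1] if 0 else a[:,:,::-1])
E
```

```text
[[267.  234.4]
 [264.9 190. ]
 [336.3 184.8]
 [339.9 229.1]] [[ 0.4863  0.1535]
 [ 0.6104  0.1601]
 [ 0.6216 -0.0395]
 [ 0.4977 -0.0467]]
[0.5540034  0.05686945 0.05618641] [ 0.1 -0.3 -0.1  0.  -0.1  0.  -0.   0.2]
scene pred [[373.7 204.4]
 [354.1 237.5]
 [287.4 206.4]
 [309.9 177.2]]
scene [[374.2 203.8]
 [354.1 237.7]
 [287.5 206.4]
 [310.5 176.4]] [[-0.00278555  0.00017008]
 [ 0.00061013  0.00040663]
 [-0.00012124  0.00019102]
 [-0.00331692 -0.00024553]]
```

View pics/crop.png

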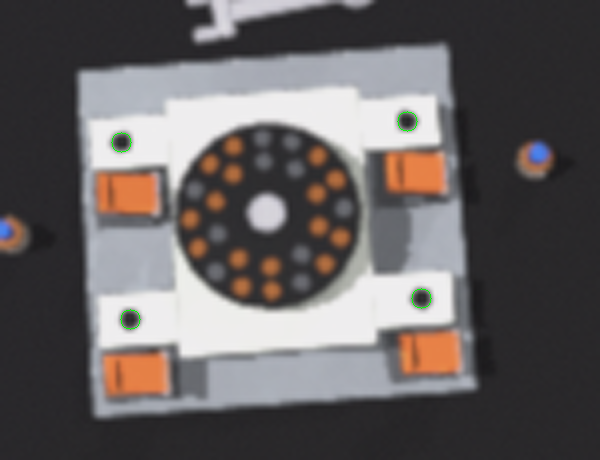

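The pose fits to under 0.5 mm, with the centre at (0.554, 0.057) and yaw 0.056. Next I'll work out the first move: close the fingers, turn tool y onto bed y, and go above near-left.

```bash
cat >> h.py <<'E'
B=np.array([.5540,.0569,.0562])
def go(xy,z,yaw=None,bed=True):
    s=r.get_state(); T=R.from_rotvec(s['tool_rot']); p=np.r_[tw(B,xy) if bed else xy,z]
    d=T.inv().apply(p-s['tcp_pos'])/.04
    y=B[2]+np.pi/2; G=R.from_matrix(np.array([[-np.cos(y-np.pi/2),np.cos(y),0],[-np.sin(y-np.pi/2),np.sin(y),0],[0,0,-1]]))
    t=(T.inv()*G).as_rotvec()/np.radians(6)
    print('t',s['t'],'from',s['tcp_pos'].round(4),'to',p.round(4),'shift',d.round(3),'turn',t.round(2))
E
python3 -c "
from h import *
go(L[0],.10); go(L[0],.2)
"
```

```text
t 0.1 from [0.2011 0.5381 0.2304] to [0.4865 0.1533 0.1   ] shift [-10.052  -6.506   3.271] turn [-0.02 -0.01 -3.95]
t 0.1 from [0.2011 0.5381 0.2304] to [0.4865 0.1533 0.2   ] shift [-10.052  -6.51    0.771] turn [-0.02 -0.01 -3.95]
```

```bash
python3 -m handwheel '[[-1.2,-0.8,0,0,0,-0.5,0],[-2.4,-1.6,0.1,0,0,-1,0],[-3.6,-2.4,0.2,0,0,-1.5,0],[-4.8,-3.2,0.3,0,0,-2,0],[-6,-3.9,0.4,0,0,-2.5,0],[-7.2,-4.7,0.5,0,0,-3,0],[-8.4,-5.5,0.6,0,0,-3.5,0],[-9.4,-6.1,0.7,0,0,-3.95,0],[-10.05,-6.5,0.8,0,0,-3.95,0],[-10.05,-6.5,1.5,0,0,-3.95,0]]'; python3 -c "
from h import *
go(L[0],.07);go(L[0],.047);print(r.get_state()['qpos'],r.get_state()['ft_force'])"
```

```text
t: 1.35
tcp_pos: [0.4898, 0.1526, 0.1721]
tool_rot: [-0.082, 3.136, 0.001]
ft_force: [1.0, 0.8, -0.3]
grip_width: 0.0002
t 1.35 from [0.4898 0.1526 0.1721] to [0.4865 0.1533 0.07  ] shift [0.093 0.019 2.553] turn [ 0.    0.04 -0.04]
t 1.35 from [0.4898 0.1526 0.1721] to [0.4865 0.1533 0.047 ] shift [0.096 0.019 3.128] turn [ 0.    0.04 -0.04]
[ 1.78574685e-01  2.74745410e-01 -2.19654681e-01  1.07221479e+00
 -3.07346282e-04  1.26472967e-01] [ 1.01417218  0.83870424 -0.30373412]
```

```bash
python3 -m handwheel '[[0.05,0.02,0.8,0,0,0,0],[0.09,0.02,1.6,0,0,0,0],[0.09,0.02,2.2,0,0,0,0],[0.09,0.02,2.5,0,0,0,0],[0.09,0.02,2.6,0,0,0,0],[0.09,0.02,2.6,0,0,0,0],[0.09,0.02,2.6,0,0,0,0],[0.09,0.02,2.6,0,0,0,0],[0.09,0.02,2.6,0,0,0,0],[0.09,0.02,2.6,0,0,0,0]]'; python3 -c "
from h import *
go(L[0],.05);go(L[0],.047);print(r.get_state()['ft_force'])
cv2.imwrite('pics/s1.png',cv2.resize(r.grab_frame('scene')[120:280,230:430,::-1],None,fx=4,fy=3.75,interpolation=cv2.INTER_CUBIC))"
```

```text
t: 2.6
tcp_pos: [0.4834, 0.155, 0.0675]
tool_rot: [-0.088, 3.14, 0.0]
ft_force: [0.5, 0.2, 0.2]
grip_width: 0.0002
t 2.6 from [0.4834 0.155  0.0675] to [0.4865 0.1533 0.05  ] shift [-0.076 -0.047  0.437] turn [ 0.  0. -0.]
t 2.6 from [0.4834 0.155  0.0675] to [0.4865 0.1533 0.047 ] shift [-0.076 -0.047  0.512] turn [ 0.  0. -0.]
[0.54490874 0.17879859 0.2096338 ]
```

View pics/s1.png

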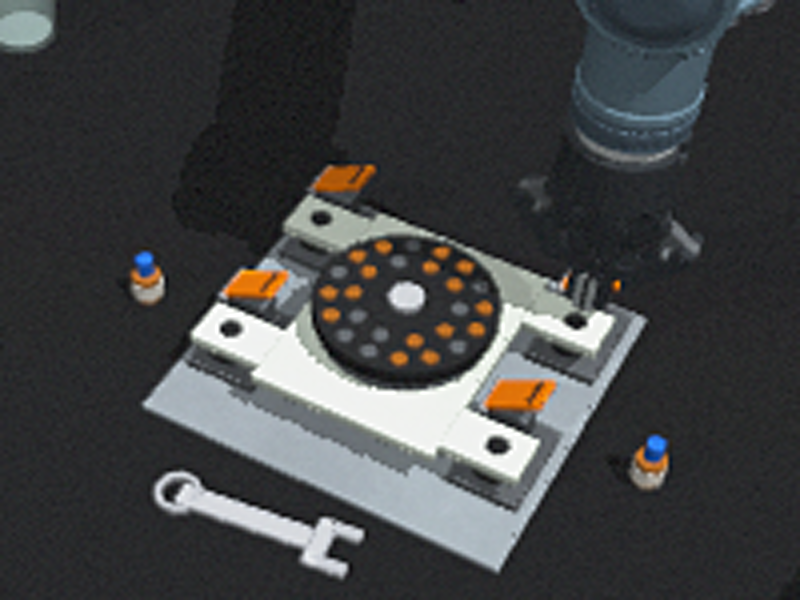

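The fingers are over the near-left dot, clear of its tab. I'll press gently to about z = 46.5 mm.

```bash
python3 -m handwheel '[[-0.07,-0.04,0,0,0,0,0],[-0.07,-0.04,0.2,0,0,0,0],[-0.07,-0.04,0.35,0,0,0,0],[-0.07,-0.04,0.45,0,0,0,0],[-0.07,-0.04,0.48,0,0,0,0],[-0.07,-0.04,0.5,0,0,0,0],[-0.07,-0.04,0.53,0,0,0,0],[-0.07,-0.04,0.53,0,0,0,0],[-0.07,-0.04,0.53,0,0,0,0],[-0.07,-0.04,0.53,0,0,0,0]]'; python3 -c "
from h import *
go(L[0],.043)"
```

```text
t: 3.9
tcp_pos: [0.4855, 0.1534, 0.0478]
tool_rot: [0.088, -3.14, 0.0]
ft_force: [-6.5, -1.8, 15.8]
grip_width: 0.0001
t 3.9 from [0.4855 0.1534 0.0478] to [0.4865 0.1533 0.043 ] shift [-0.023 -0.005  0.12 ] turn [-0. -0. -0.]
```

At 16 N the corner gave 0 mm, so near-left is firm. On to far-left, over the top of its tab.

```bash
python3 -m handwheel '[[0,0,-1.0,0,0,0,0],[0,0,-1.6,0,0,0,0],[-0.4,0,-1.6,0,0,0,0],[-1.6,0,-1.6,0,0,0,0],[-2.7,0,-1.6,0,0,0,0],[-3.1,0,-1.6,0,0,0,0],[-3.1,0,-1.3,0,0,0,0],[-3.1,0,-0.6,0,0,0,0],[-3.1,0,-0.4,0,0,0,0],[-3.1,0,-0.4,0,0,0,0]]'; python3 -c "
from h import *
go(L[1],.047)"
```

```text
t: 5.15
tcp_pos: [0.6082, 0.1603, 0.0613]
tool_rot: [0.088, -3.138, 0.0]
ft_force: [-0.0, 1.3, -0.4]
grip_width: -0.0003
t 5.15 from [0.6082 0.1603 0.0613] to [0.6103 0.1602 0.047 ] shift [-0.052 -0.004  0.357] turn [-0.   -0.03 -0.  ]
```

```bash
python3 -m handwheel '[[0,0,0.1,0,0,0,0],[0,0,0.2,0,0,0,0],[0,0,0.3,0,0,0,0],[0,0,0.35,0,0,0,0],[0,0,0.4,0,0,0,0],[0,0,0.42,0,0,0,0],[0,0,0.42,0,0,0,0],[0,0,0.42,0,0,0,0],[0,0,0.42,0,0,0,0],[0,0,0.42,0,0,0,0]]'; python3 -c "
from h import *
go(L[1],.043)"
```

```text
t: 6.4
tcp_pos: [0.61, 0.1605, 0.0459]
tool_rot: [-0.088, 3.14, 0.0]
ft_force: [-1.8, 0.2, 5.6]
grip_width: -0.0
t 6.4 from [0.61   0.1605 0.0459] to [0.6103 0.1602 0.043 ] shift [-0.006 -0.008  0.072] turn [ 0.  0. -0.]
```

Far-left yields, reading 46 mm at 5.6 N. I'll press it on to the stop.

```bash
python3 -m handwheel '[[0,0,0.04,0,0,0,0],[0,0,0.08,0,0,0,0],[0,0,0.12,0,0,0,0],[0,0,0.14,0,0,0,0],[0,0,0.16,0,0,0,0],[0,0,0.16,0,0,0,0],[0,0,0.16,0,0,0,0],[0,0,0.16,0,0,0,0],[0,0,0.16,0,0,0,0],[0,0,0.16,0,0,0,0]]'; python3 -c "
from h import *
go(L[1]+[-.038,.010],.095)"
```

```text
t: 7.65
tcp_pos: [0.6105, 0.1607, 0.0421]
tool_rot: [-0.088, 3.138, 0.001]
ft_force: [-6.5, -0.7, 19.7]
grip_width: -0.0003
t 7.65 from [0.6105 0.1607 0.0421] to [0.5718 0.1681 0.095 ] shift [ 0.952  0.24  -1.324] turn [ 0.    0.02 -0.  ]
```

It's on the stop: 42.1 mm at 20 N, about 6 mm of sink. I'll lift straight up and move over the tab.

```bash
python3 -m handwheel '[[0,0,-0.5,0,0,0,0],[0,0,-1.2,0,0,0,0],[0,0,-1.6,0,0,0,0],[0,0,-1.6,0,0,0,0],[0.4,0.1,-1.6,0,0,0,0],[0.95,0.24,-1.6,0,0,0,0],[0.95,0.24,-1.6,0,0,0,0],[0.95,0.24,-1.4,0,0,0,0],[0.95,0.24,-1.2,0,0,0,0],[0.95,0.24,-1.2,0,0,0,0]]'; python3 -c "
from h import *
go(L[1]+[-.038,.010],.048)
cv2.imwrite('pics/s2.png',cv2.resize(r.grab_frame('scene')[120:280,230:430,::-1],None,fx=4,fy=3.75,interpolation=cv2.INTER_CUBIC))"
```

```text
t: 8.9
tcp_pos: [0.571, 0.1675, 0.0855]
tool_rot: [0.087, -3.138, 0.0]
ft_force: [0.3, 0.6, 0.3]
grip_width: 0.0001
t 8.9 from [0.571  0.1675 0.0855] to [0.5718 0.1681 0.048 ] shift [-0.022  0.013  0.937] turn [-0.   -0.02 -0.01]
```

View pics/s2.png

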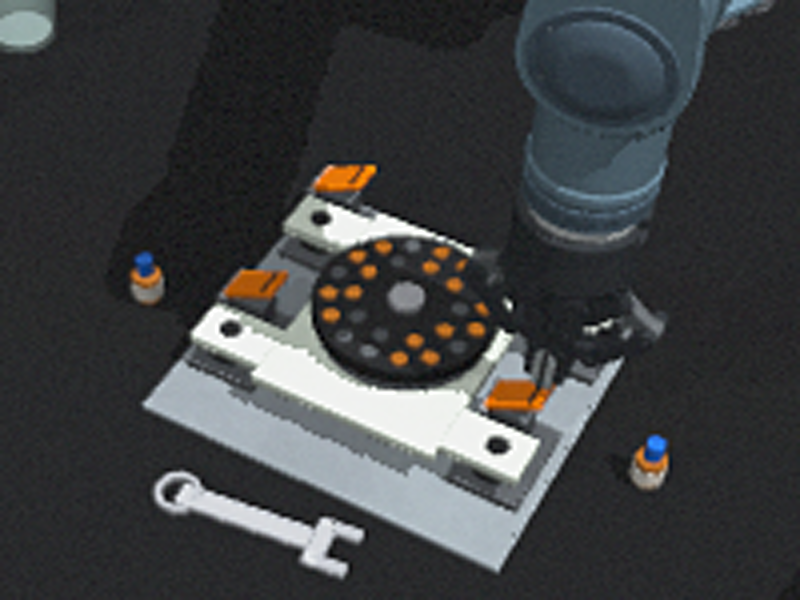

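The fingers are above the free end of the far-left tab (about (535,375) in the crop), and the corner has sprung back. I'll press the tab down.

```bash
python3 -m handwheel '[[0,0,0.15,0,0,0,0],[0,0,0.3,0,0,0,0],[0,0,0.45,0,0,0,0],[0,0,0.6,0,0,0,0],[0,0,0.75,0,0,0,0],[0,0,0.85,0,0,0,0],[0,0,0.92,0,0,0,0],[0,0,0.97,0,0,0,0],[0,0,0.97,0,0,0,0],[0,0,0.97,0,0,0,0]]'; python3 -c "
from h import *
go(L[1]+[-.038,.010],.047)"
```

```text
t: 10.2
tcp_pos: [0.5716, 0.1676, 0.0481]
tool_rot: [-0.087, 3.14, -0.001]
ft_force: [1.5, 2.2, 3.2]
grip_width: 0.0001
t 10.2 from [0.5716 0.1676 0.0481] to [0.5718 0.1681 0.047 ] shift [-0.006  0.012  0.028] turn [-0.  0. -0.]
```

Nearly flat at 48.1 mm. I'll press a little further to seat it.

```bash
python3 -m handwheel '[[0,0,0.03,0,0,0,0],[0,0,0.05,0,0,0,0],[0,0,0.05,0,0,0,0],[0,0,0.05,0,0,0,0],[0,0,0.05,0,0,0,0],[0,0,0.05,0,0,0,0],[0,0,0.05,0,0,0,0],[0,0,0.05,0,0,0,0],[0,0,0.05,0,0,0,0],[0,0,0.05,0,0,0,0]]'
```

```text
t: 11.45
tcp_pos: [0.5717, 0.1676, 0.0477]
tool_rot: [-0.087, 3.139, -0.001]
ft_force: [-3.5, 1.9, 14.0]
grip_width: -0.0001
```

It has bottomed out, with 14 N at 47.7 mm. I'll lift clear and back off towards the start side.

```bash
python3 -m handwheel '[[0,0,-0.4,0,0,0,0],[0,0,-1.5,0,0,0,0],[0,0,-2.8,0,0,0,0],[0,0,-4,0,0,0,0],[1,1,-4,0,0,0,0],[2,2,-4,0,0,0,0],[3,3,-4,0,0,0,0],[3.5,4,-4,0,0,0,0],[3.5,4,-4,0,0,0,0],[3.5,4,-4,0,0,0,0]]'; python3 -c "
from h import *
a=r.grab_frame('scene')[140:280,240:420,::-1]; b=r.grab_frame('top')[:,:,::-1]
d=dots('top',b[:,:,::-1],[(267,234.4),(265,190),(336.3,184.8),(340,229)],3); print(d.round(1))
b=b[150:270,225:385]
f=lambda i:cv2.resize(i,(400,300),interpolation=cv2.INTER_CUBIC)
cv2.imwrite('pics/s3.png',cv2.hconcat([f(a),f(b)])); print(r.get_state()['ft_force'],r.get_state()['qd'].round(3))"
```

```text
t: 12.7
tcp_pos: [0.4226, 0.319, 0.2058]
tool_rot: [0.088, -3.14, 0.002]
ft_force: [0.5, -0.2, 0.2]
grip_width: -0.0001
[[267.  234.4]
 [264.9 190.1]
 [336.2 184.8]
 [339.9 229.1]]
[-0.18087559  0.18487742  0.31715122] [-0.008  0.001  0.001 -0.003  0.004  0.   ]
```

View pics/s3.png

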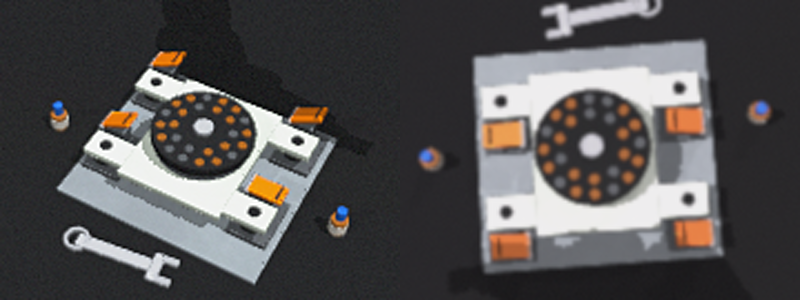

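The far-left tab now lies flat (left half (268,190), right half (503,135)). The other three still stand, the dots haven't moved, and the arm is clear.

```bash
python3 -c "
from plant import r
print(r.job_done())"
```

```text
the job is handed in; nothing more can be done
None
```

The rocking corner was the far-left one. I pressed it to its stop and then pressed its shim tab flat. The job is handed in; it reports no verdict.

- **Finding the corner:** Near-left was firm, holding at 48 mm under 16 N. Far-left yielded at about 5.6 N and bottomed at 42.1 mm under 20 N, a sink of about 6 mm, then sprang back when I lifted off. Having found it, I did not press the two right-hand corners.
- **Shim tab:** I pressed the far-left tab until it bottomed, at 47.7 mm under 14 N (flat is 48 mm).
- **Last checks:** In the final pictures that tab lies flat and the other three stand. All four corner dots are within 0.1 pixel of where they started, and the vials and wrench look undisturbed. The other bystanders were outside the final crops, but the arm passed them well above their height. The arm is about 0.2 m up, to the left of the bed, with wrist force near zero. I finished at about 13 s of the 51 s allowed.

No check failed or disagreed, except that the near dots came out about 3 mm different in the first scene-camera measurement. I put that down to the tabs next to them disturbing the dot detection, and pressing from the top-camera fit worked as expected.

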